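# Turn the torch line-up round for the customers

### The arm

A 7-joint arm with a two-finger parallel gripper is mounted at the origin on the work surface. World frame = base frame: x ahead of the robot, y to its left, z up, the work surface at z = 0. Lengths are in m, angles in rad, forces in N, time in s.
With the tool pointing down it reaches from about 0.4 to 0.85 m from the base axis. Payload 4.5 kg.
Tool frame: the origin (TCP) lies on the centre line of the jaws, within the pads' length; the fingertips stand 8 mm ahead of it and the grasp point (between the pads) lies 11 mm behind it; z points along the fingers, x is the direction in which the jaws open and shut, and the axes are right-handed (so a half turn about z gives the same grasp; the last joint's range is limited). The gripper opens to 88 mm and grips with 3 to 60 N. Pads are 18 mm wide; open, the fingers measure 123 mm over their backs; the gripper's body (75 mm by 187 mm) begins 45 mm behind the grasp point.
Start: joints at [1.314, 0.689, -0.195, 1.565, 0.157, 0.902, -0.215], TCP at [0.179, -0.599, 0.247] pointing down, gripper open.
Joint ranges: [-3.01, 3.01], [-0.46, 2.08], [-1.47, 1.51], [0.13, 2.56], [-1, 4.14], [0.04, 2.09], [-2.66, 2.66]. Speed limits (rad/s): [2.57, 2.57, 3.14, 3.14, 3.14, 3.14, 3.14].

### API

Orientations are given as a unit quaternion [x, y, z, w].
In Python, from plant import r gives the robot as it stands.
- The arm moves only by the shell command python3 -m pendant 'ROWS' [FORCE]. ROWS is JSON, a list of rows, each a list of 3 entries, a list of its own where there are three numbers: the turn, a rotation vector about the tool's x, y, z in rad, then the shift along the tool's x, y, z in m, then the opening, from 0 (shut) to 1 (fully open). In form: [[[wx, wy, wz], [tx, ty, tz], claw], ...]. A call has 1 to 10 rows; each row is the pose to reach, as a shift and turn from the pose commanded when the call began, along the tool's axes at that moment; what a row does not reach only later rows make up. A row lasts 1/10 s, in which the tool goes at most 50 mm and 8.59 degrees, less where a joint would pass 70% of its speed; a pose out of reach is approached as far as the arm can. A call with a gripper value outside its range is refused whole. The fingers move at their own pace and stop on an object; FORCE is the grip in N (left out, the last holds). Time passes only in rows, so rows that repeat a pose let the fingers close. It gives the time, the measured TCP pose, the force and the opening at its end, in the units of the state.
- r.get_state(): the state, without advancing time (a new reading comes with each control period).
- r.snapshot(name): name is "scene" or "top" or "wrist"; returns a dict with "image" (420x560x3 uint8, red, green, blue), "mtx" (3x3 intrinsics, pixels), "R" (3x3) and "t" (3): a world point X has camera coordinates R X + t; the wrist camera has in their place "T_tool_cam" (4x4, takes a point from camera to tool coordinates, whose origin is the TCP and whose axes are the tool frame's). Camera axes: x right, y down, z forward; pixel columns grow to the right and rows downward; lengths in m; the calibration is good to about 2 mm. A picture is of the moment at which its call begins: read the wrist's pose just before it. There is no depth.
- r.finish_job(): hands the job in, once; it reports no verdict.
The state is a dict: "clock": time; "q": joint angles; "qd": joint speeds; "joint_torque": joint torques, N m; "tool_pos": TCP position; "eef_rot": TCP orientation; "contact_force": force on the tool from outside, world axes, zero at the start; "moment": the same for the moment, N m; "opening": opening from 0.0 (shut) to 1.0 (fully open).
Only numpy, scipy, OpenCV 4.12 (cv2) and the standard library are available. Lean on these libraries where they do the work, as an engineer would, in place of code of your own. Each camera call takes 0.05 s, during which the arm holds its last target. There are 200 camera calls.

### The job

Move the four pocket torches from the bins on the stock tray into the display stand, one per cell and in reverse order: the torch that stands leftmost in the tray, seen from the robot, goes into the rightmost cell, and so on, so that a customer facing the counter sees the line-up that we now see. Keep every torch upright, lens down, and set it down on the cell's floor rather than dropping it. Leave the little amber lantern standing where it is.

Things in the scene. Friction and masses are not known exactly. Their poses are not given: they have to be found in the camera images.
- red_torch: red pocket torch, loose, 0.10 to 0.20 kg, standing lens-down in the red bin. Head: cylinder 36 mm in diameter, from the origin up to 34 mm; above it a round barrel 25 mm in diameter up to 136 mm (a black button on its tail reaches 140 mm). Origin: centre of the flat lens face (its underside); z runs along the barrel to the tail. Round: its yaw means nothing.
- blue_torch: blue pocket torch, loose, 0.10 to 0.20 kg, standing lens-down in the blue bin. Head: cylinder 36 mm in diameter, from the origin up to 34 mm; above it a round barrel 25 mm in diameter up to 136 mm (a black button on its tail reaches 140 mm). Origin: centre of the flat lens face (its underside); z runs along the barrel to the tail. Round: its yaw means nothing.
- yellow_torch: yellow pocket torch, loose, 0.10 to 0.20 kg, standing lens-down in the yellow bin. Head: cylinder 36 mm in diameter, from the origin up to 34 mm; above it a round barrel 25 mm in diameter up to 136 mm (a black button on its tail reaches 140 mm). Origin: centre of the flat lens face (its underside); z runs along the barrel to the tail. Round: its yaw means nothing.
- green_torch: green pocket torch, loose, 0.10 to 0.20 kg, standing lens-down in the green bin. Head: cylinder 36 mm in diameter, from the origin up to 34 mm; above it a round barrel 25 mm in diameter up to 136 mm (a black button on its tail reaches 140 mm). Origin: centre of the flat lens face (its underside); z runs along the barrel to the tail. Round: its yaw means nothing.
- red_bin: fixed black bin with a red label sloping out at its front (-x), holds the red torch at the start. 57 x 57 mm, 35 high, walls 3.5; inner floor 3.5 mm above the origin (centre of underside, 6 mm above the counter). The 4 bins stand in a straight row at 60 mm spacing on an aluminium tray; their order varies. y axis: along the row, to the left seen from the robot.
- blue_bin: fixed black bin with a blue label sloping out at its front (-x), holds the blue torch at the start. 57 x 57 mm, 35 high, walls 3.5; inner floor 3.5 mm above the origin (centre of underside, 6 mm above the counter). The 4 bins stand in a straight row at 60 mm spacing on an aluminium tray; their order varies. y axis: along the row, to the left seen from the robot.
- yellow_bin: fixed black bin with a yellow label sloping out at its front (-x), holds the yellow torch at the start. 57 x 57 mm, 35 high, walls 3.5; inner floor 3.5 mm above the origin (centre of underside, 6 mm above the counter). The 4 bins stand in a straight row at 60 mm spacing on an aluminium tray; their order varies. y axis: along the row, to the left seen from the robot.
- green_bin: fixed black bin with a green label sloping out at its front (-x), holds the green torch at the start. 57 x 57 mm, 35 high, walls 3.5; inner floor 3.5 mm above the origin (centre of underside, 6 mm above the counter). The 4 bins stand in a straight row at 60 mm spacing on an aluminium tray; their order varies. y axis: along the row, to the left seen from the robot.
- display_stand: fixed wooden stand, 75 x 255 x 40 mm high, brass strip on its front (-x), a row of 4 empty open cells 55 x 55 mm inside, walls 5. Origin: centre of underside, on the counter. y axis: along the row, to the left seen from the robot (turned at most 0.35 rad). Cell centres at x = 0, y = +90, +30, -30, -90 mm in its frame; cell floor 6 mm, wall tops 40 mm above the origin.
- lantern: small amber glass lantern with dark steel foot and cap, 40 mm in diameter, 60 mm high, loose, standing between the tray and the stand: not to be disturbed. Origin: centre of its underside.

How it is judged:
At the end, for the whole second after the job is handed in: Each torch stands upright (within 0.15 rad), released and at rest on the floor of a cell of its own (within 16 mm of the cell's centre), the four in the display stand from right to left in the order in which their bins stand from left to right; the lantern within 20 mm of where it was (x of red_torch in the frame of display_stand between -0.016 and 0.016 m and z of red_torch in the frame of display_stand between -0.002 and 0.014 m and angle between each of red_torch, blue_torch, yellow_torch, green_torch's own z axis and vertical below 0.15 rad and linear speed of each of red_torch, blue_torch, yellow_torch, green_torch below 0.02 m/s and (y of red_torch in the frame of display_stand between 0.074 and 0.106 m or y of red_torch in the frame of display_stand between 0.014 and 0.046 m or y of red_torch in the frame of display_stand between -0.046 and -0.014 m or y of red_torch in the frame of display_stand between -0.106 and -0.074 m) and x of blue_torch in the frame of display_stand between -0.016 and 0.016 m and z of blue_torch in the frame of display_stand between -0.002 and 0.014 m and (y of blue_torch in the frame of display_stand between 0.074 and 0.106 m or y of blue_torch in the frame of display_stand between 0.014 and 0.046 m or y of blue_torch in the frame of display_stand between -0.046 and -0.014 m or y of blue_torch in the frame of display_stand between -0.106 and -0.074 m) and x of yellow_torch in the frame of display_stand between -0.016 and 0.016 m and z of yellow_torch in the frame of display_stand between -0.002 and 0.014 m and (y of yellow_torch in the frame of display_stand between 0.074 and 0.106 m or y of yellow_torch in the frame of display_stand between 0.014 and 0.046 m or y of yellow_torch in the frame of display_stand between -0.046 and -0.014 m or y of yellow_torch in the frame of display_stand between -0.106 and -0.074 m) and x of green_torch in the frame of display_stand between -0.016 and 0.016 m and z of green_torch in the frame of display_stand between -0.002 and 0.014 m and (y of green_torch in the frame of display_stand between 0.074 and 0.106 m or y of green_torch in the frame of display_stand between 0.014 and 0.046 m or y of green_torch in the frame of display_stand between -0.046 and -0.014 m or y of green_torch in the frame of display_stand between -0.106 and -0.074 m) and ((y of red_bin in the frame of blue_bin above 0 m and ((y of red_torch in the frame of display_stand below -0.06 m and y of blue_torch in the frame of display_stand above -0.06 m) or (y of red_torch in the frame of display_stand below 0 m and y of blue_torch in the frame of display_stand above 0 m) or (y of red_torch in the frame of display_stand below 0.06 m and y of blue_torch in the frame of display_stand above 0.06 m))) or (y of red_bin in the frame of blue_bin below 0 m and ((y of blue_torch in the frame of display_stand below -0.06 m and y of red_torch in the frame of display_stand above -0.06 m) or (y of blue_torch in the frame of display_stand below 0 m and y of red_torch in the frame of display_stand above 0 m) or (y of blue_torch in the frame of display_stand below 0.06 m and y of red_torch in the frame of display_stand above 0.06 m)))) and ((y of red_bin in the frame of yellow_bin above 0 m and ((y of red_torch in the frame of display_stand below -0.06 m and y of yellow_torch in the frame of display_stand above -0.06 m) or (y of red_torch in the frame of display_stand below 0 m and y of yellow_torch in the frame of display_stand above 0 m) or (y of red_torch in the frame of display_stand below 0.06 m and y of yellow_torch in the frame of display_stand above 0.06 m))) or (y of red_bin in the frame of yellow_bin below 0 m and ((y of yellow_torch in the frame of display_stand below -0.06 m and y of red_torch in the frame of display_stand above -0.06 m) or (y of yellow_torch in the frame of display_stand below 0 m and y of red_torch in the frame of display_stand above 0 m) or (y of yellow_torch in the frame of display_stand below 0.06 m and y of red_torch in the frame of display_stand above 0.06 m)))) and ((y of red_bin in the frame of green_bin above 0 m and ((y of red_torch in the frame of display_stand below -0.06 m and y of green_torch in the frame of display_stand above -0.06 m) or (y of red_torch in the frame of display_stand below 0 m and y of green_torch in the frame of display_stand above 0 m) or (y of red_torch in the frame of display_stand below 0.06 m and y of green_torch in the frame of display_stand above 0.06 m))) or (y of red_bin in the frame of green_bin below 0 m and ((y of green_torch in the frame of display_stand below -0.06 m and y of red_torch in the frame of display_stand above -0.06 m) or (y of green_torch in the frame of display_stand below 0 m and y of red_torch in the frame of display_stand above 0 m) or (y of green_torch in the frame of display_stand below 0.06 m and y of red_torch in the frame of display_stand above 0.06 m)))) and ((y of blue_bin in the frame of yellow_bin above 0 m and ((y of blue_torch in the frame of display_stand below -0.06 m and y of yellow_torch in the frame of display_stand above -0.06 m) or (y of blue_torch in the frame of display_stand below 0 m and y of yellow_torch in the frame of display_stand above 0 m) or (y of blue_torch in the frame of display_stand below 0.06 m and y of yellow_torch in the frame of display_stand above 0.06 m))) or (y of blue_bin in the frame of yellow_bin below 0 m and ((y of yellow_torch in the frame of display_stand below -0.06 m and y of blue_torch in the frame of display_stand above -0.06 m) or (y of yellow_torch in the frame of display_stand below 0 m and y of blue_torch in the frame of display_stand above 0 m) or (y of yellow_torch in the frame of display_stand below 0.06 m and y of blue_torch in the frame of display_stand above 0.06 m)))) and ((y of blue_bin in the frame of green_bin above 0 m and ((y of blue_torch in the frame of display_stand below -0.06 m and y of green_torch in the frame of display_stand above -0.06 m) or (y of blue_torch in the frame of display_stand below 0 m and y of green_torch in the frame of display_stand above 0 m) or (y of blue_torch in the frame of display_stand below 0.06 m and y of green_torch in the frame of display_stand above 0.06 m))) or (y of blue_bin in the frame of green_bin below 0 m and ((y of green_torch in the frame of display_stand below -0.06 m and y of blue_torch in the frame of display_stand above -0.06 m) or (y of green_torch in the frame of display_stand below 0 m and y of blue_torch in the frame of display_stand above 0 m) or (y of green_torch in the frame of display_stand below 0.06 m and y of blue_torch in the frame of display_stand above 0.06 m)))) and ((y of yellow_bin in the frame of green_bin above 0 m and ((y of yellow_torch in the frame of display_stand below -0.06 m and y of green_torch in the frame of display_stand above -0.06 m) or (y of yellow_torch in the frame of display_stand below 0 m and y of green_torch in the frame of display_stand above 0 m) or (y of yellow_torch in the frame of display_stand below 0.06 m and y of green_torch in the frame of display_stand above 0.06 m))) or (y of yellow_bin in the frame of green_bin below 0 m and ((y of green_torch in the frame of display_stand below -0.06 m and y of yellow_torch in the frame of display_stand above -0.06 m) or (y of green_torch in the frame of display_stand below 0 m and y of yellow_torch in the frame of display_stand above 0 m) or (y of green_torch in the frame of display_stand below 0.06 m and y of yellow_torch in the frame of display_stand above 0.06 m)))) and distance of lantern from where it was at the start of the episode below 0.02 m); the robot touches nothing.
It fails at once if the lantern is shifted by more than 20 mm (distance of lantern from where it was at the start of the episode above 0.02 m).
It fails at once if a torch is tipped over (leans more than 45 degrees) (angle between any of red_torch, blue_torch, yellow_torch, green_torch's own z axis and vertical above 0.79 rad).
It fails at once if a torch is dropped (moves faster than 0.7 m/s, about a 25 mm fall, while not held) ((linear speed of red_torch above 0.7 m/s and contact force between the fingers and red_torch below 0.01 N) or (linear speed of blue_torch above 0.7 m/s and contact force between the fingers and blue_torch below 0.01 N) or (linear speed of yellow_torch above 0.7 m/s and contact force between the fingers and yellow_torch below 0.01 N) or (linear speed of green_torch above 0.7 m/s and contact force between the fingers and green_torch below 0.01 N)).
It also fails if it takes over 104 s, if anything falls off the work surface, if the arm or the gripper's body presses on something with over 40 N, if the wrist force passes 120 N, or if a joint passes its speed limit or range.

## Working session

There is one attempt and no reset: what is moved stays moved. The work goes in short steps, Python scripts to look and compute and a shell command to move; the robot and the scene stay as the last step left them, time stands still between calls to the robot, and variables do not carry over. Pictures are saved under pics/ and viewed, about 12 in all and at most 16, crops included, and the job is handed in when it is done.

```bash
mkdir -p pics; ls; python3 - <<'E'
from plant import r
import cv2, numpy as np, pickle
d={}
s=r.get_state(); print({k:np.round(v,4).tolist() for k,v in s.items()})
for n in ("scene","top"):
    p=r.snapshot(n); d[n]=p
    cv2.imwrite(f"pics/{n}0.png",p["image"][:,:,::-1])
    print(n,np.round(p["mtx"],1).tolist(),"C",np.round(-np.array(p["R"]).T@np.array(p["t"]),3), np.round(p["R"],2).tolist())
pickle.dump(d,open("d0.pkl","wb"))
E
```

```text
pics
{'clock': 0.0, 'q': [1.3138, 0.69, -0.1945, 1.5664, 0.1573, 0.9025, -0.2151], 'qd': [-0.0021, 0.0023, -0.0019, 0.0006, 0.0012, -0.0012, -0.0015], 'joint_torque': [0.0005, -52.7561, -1.2668, -15.3432, -0.0526, 0.0065, 0.0002], 'tool_pos': [0.179, -0.5982, 0.2459], 'eef_rot': [0.8021, -0.5972, -0.0008, -0.0005], 'contact_force': [-1.1355, 0.052, 0.224], 'moment': [0.0466, 0.0396, 0.0336], 'opening': 0.9953}
scene [[457.2, 0.0, 278.6], [0.0, 457.2, 210.9], [0.0, 0.0, 1.0]] C [1.215 0.122 0.49 ] [[-0.19, 0.98, 0.01], [0.52, 0.11, -0.85], [-0.83, -0.16, -0.53]]
top [[505.8, 0.0, 280.9], [0.0, 505.8, 204.8], [0.0, 0.0, 1.0]] C [ 0.462 -0.012  0.976] [[-0.02, -1.0, -0.02], [-0.99, 0.02, -0.1], [0.1, 0.02, -0.99]]
```

View pics/top0.png

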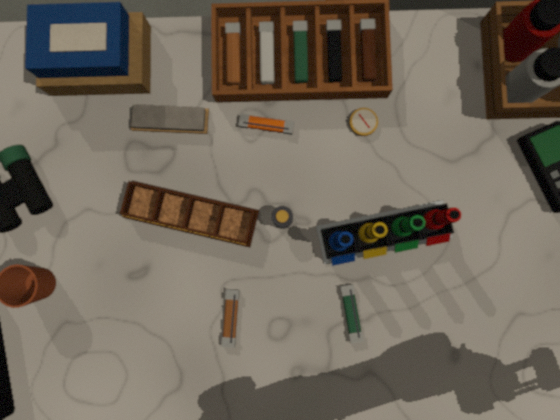

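View pics/scene0.png

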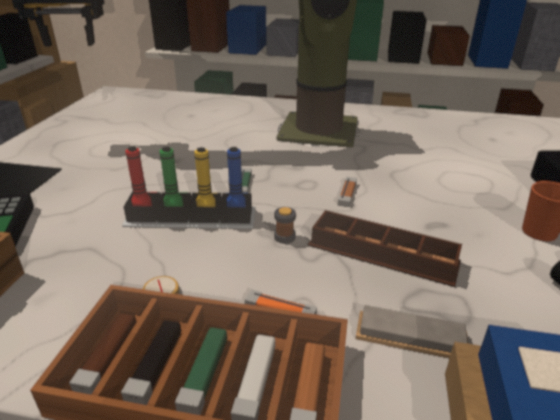

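The top view (up is +x, left is +y) shows the tray order from left to right: blue (340,240), yellow (374,232), green (408,224), red (440,217). The stand cells are at (143,203) to (237,223), and the lantern is at (282,216) between tray and stand. So blue goes in the rightmost cell and red in the leftmost.

```bash
python3 - <<'E'
import cv2,pickle
im=pickle.load(open("d0.pkl","rb"))["top"]["image"][:,:,::-1]
a=cv2.resize(im[170:260,110:310],None,fx=4,fy=4,interpolation=cv2.INTER_CUBIC)[:300]
a=cv2.resize(im[175:250,110:310],None,fx=4,fy=4,interpolation=cv2.INTER_CUBIC)
b=cv2.resize(im[198:270,275:475],None,fx=4,fy=4,interpolation=cv2.INTER_CUBIC)
import numpy as np
c=np.vstack([a,b]); c=np.clip(c.astype(float)*1.6,0,255).astype('uint8'); print(c.shape)
cv2.imwrite("pics/crop1.png",c)
E
```

```text
(588, 800, 3)
```

View pics/crop1.png

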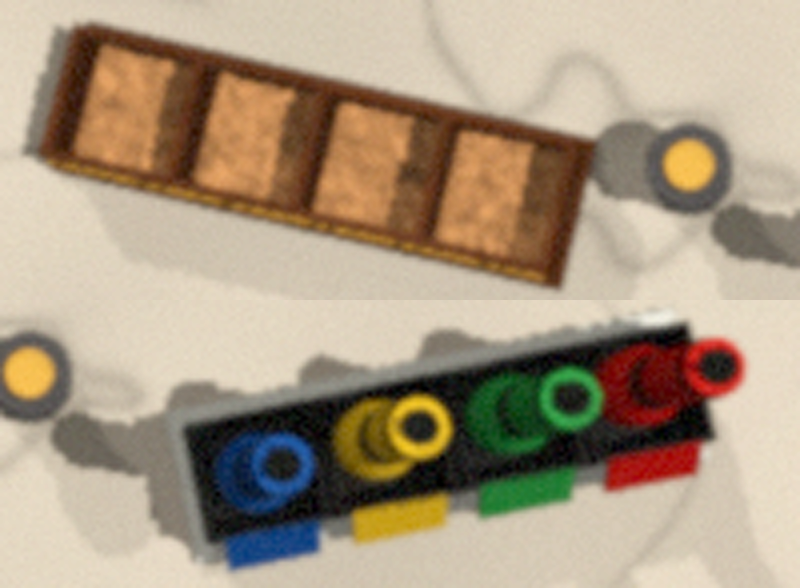

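The crop shows all four stand rim corners, about (75,25), (595,143), (560,285), (45,158). The tail rings are at blue (283,463), yellow (419,427), green (571,398) and red (714,367).

```bash
cat > h.py <<'E'
import numpy as np,pickle,cv2
d=pickle.load(open("d0.pkl","rb"))
def ray(cam,uv,z):
    R,t,K=(np.array(cam[k]) for k in("R","t","mtx"))
    C=-R.T@t; v=R.T@np.linalg.solve(K,[*uv,1]); return C+v*(z-C[2])/v[2]
def proj(cam,X):
    R,t,K=(np.array(cam[k]) for k in("R","t","mtx"))
    p=K@(R@np.array(X)+t); return p[:2]/p[2]
def cr(x,y,u0,v0): return ((x+.5)/4-.5+u0,(y+.5)/4-.5+v0)
E
python3 - <<'E'
from h import *
T=d["top"];S=d["scene"]
c=[ray(T,cr(x,y,110,175),.04) for x,y in [(75,25),(595,143),(560,285),(45,158)]]
print("corners",np.round(c,4).tolist(),[round(float(np.linalg.norm(c[i]-c[(i+1)%4])),4) for i in range(4)])
m=np.mean(c,0);a=(c[0]-c[1])+(c[3]-c[2]); print("centre",m,"yaw",np.arctan2(-a[0],a[1]))
# wood mask rim check
for n,x,y in [("blue",283,463),("yellow",419,427),("green",571,398),("red",714,367)]:
    p=ray(T,cr(x,y-300,275,198),.1455); print(n,np.round(p,4),"scene px",np.round(proj(S,p),1))
L=ray(T,cr(689,165,110,175),.06); print("lantern",L,proj(S,L))
yw=np.arctan2(-a[0],a[1])
for k in (.09,.03,-.03,-.09): 
    p=m+k*np.array([-np.sin(yw),np.cos(yw),0]); p[2]=.04; print(k,p,proj(S,p), proj(T,p))
# scene corners rim from image estimate
for p in c: print("rim scene px",proj(S,p))
im=S["image"]; b=im[140:290,100:480,::-1]; b=np.clip(cv2.resize(b,None,fx=2.1,fy=2.1,interpolation=cv2.INTER_CUBIC)*1.5,0,255)
cv2.imwrite("pics/crop2.png",b)
E
```

```text
corners [[0.609, 0.2896, 0.04], [0.5477, 0.0458, 0.04], [0.4822, 0.0631, 0.04], [0.5465, 0.3031, 0.04]] [0.2513, 0.0677, 0.2484, 0.0639]
centre [0.54634833 0.17538227 0.04      ] yaw -0.2540134443263012
blue [ 0.4888 -0.1024  0.1455] scene px [233.7 149.5]
yellow [ 0.5022 -0.1584  0.1455] scene px [201.5 149.8]
green [ 0.5127 -0.2209  0.1455] scene px [166.4 149.2]
red [ 0.5241 -0.2797  0.1455] scene px [133.1 148.9]
lantern [0.53484605 0.0020123  0.06      ] [285.40841829 209.30663293]
0.09 [0.56896449 0.26249432 0.04      ] [436.91520357 247.4121064 ] [142.55670207 201.68720037]
0.03 [0.55388705 0.20441962 0.04      ] [400.57354093 238.03134762] [173.45653629 208.99992631]
-0.03 [0.53880961 0.14634492 0.04      ] [366.23011805 229.16638816] [204.52080202 216.35156645]
-0.09 [0.52373217 0.08827022 0.04      ] [333.72453541 220.77582461] [235.7508153  223.74243225]
rim scene px [457.23562475 264.51158234]
rim scene px [308.35172326 225.39313506]
rim scene px [322.38016984 207.35339756]
rim scene px [460.78557246 242.48986157][ WARN:0@0.077] global loadsave.cpp:1063 imwrite_ Unsupported depth image for selected encoder is fallbacked to CV_8U.
```

View pics/crop2.png

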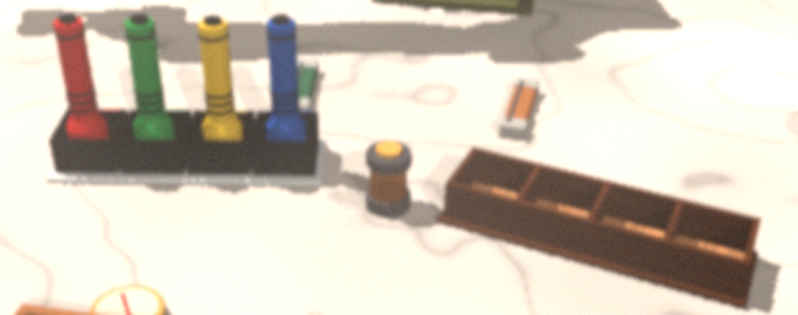

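The scene crop shows the stand rim corners at about far-left (475,150), far-right (758,218), near-right (752,255) and near-left (447,187), with the lantern clear of it. I'll get the stand from this view too. The 66x250 mm measured is closer to the 65x245 cell block without its foot flange.

```bash
python3 - <<'E'
from h import *
S=d["scene"]
f=lambda x,y:ray(S,((x+.5)/2.1-.5+100,(y+.5)/2.1-.5+140),.04)
c=[f(*p) for p in[(752,255),(447,187),(475,150),(758,218)]]
print(np.round(c,4).tolist(),[round(float(np.linalg.norm(c[i]-c[(i+1)%4])),4) for i in range(4)])
a=(c[0]-c[1])+(c[3]-c[2]); print("centre",np.mean(c,0),"yaw",np.arctan2(-a[0],a[1]))
T=d["top"]
# tail rings by colour + tray yaw; also cell floor mask in top
hsv=cv2.cvtColor(T["image"],cv2.COLOR_RGB2HSV)
m=cv2.inRange(hsv,(5,70,80),(20,255,255)); m[:,:115]=0;m[:,262:]=0;m[:175]=0;m[260:]=0
for k in cv2.findContours(m,0,2)[0]:
    if cv2.contourArea(k)>60: 
        r=cv2.minAreaRect(k); print("floor lit",r, np.round(ray(T,r[0],.006),4))
print(hsv[205,143],hsv[205,155])
E
```

```text
[[0.6, 0.2916, 0.04], [0.5567, 0.0546, 0.04], [0.4943, 0.0711, 0.04], [0.5497, 0.3025, 0.04]] [0.241, 0.0646, 0.238, 0.0515]
centre [0.55016346 0.17992719 0.04      ] yaw -0.20768527748609708
floor lit ((230.0645751953125, 225.05335998535156), (34.178646087646484, 33.80387878417969), 12.994616508483887) [0.5237 0.1029 0.006 ]
floor lit ((202.66009521484375, 218.80616760253906), (25.63398551940918, 33.504066467285156), 12.994616508483887) [0.5369 0.1557 0.006 ]
floor lit ((172.73532104492188, 209.55885314941406), (24.01102638244629, 29.346811294555664), 14.03624439239502) [0.5562 0.2137 0.006 ]
floor lit ((138.69615173339844, 203.78076171875), (28.24126434326172, 33.59131622314453), 15.255118370056152) [0.569 0.28  0.006]
[ 15 144 124] [  9 167  64]
```

```bash
cat > go.py <<'E'
# usage: go(x,y,z,tool_x_angle) -> shift & turn in tool axes
import numpy as np
from scipy.spatial.transform import Rotation as Ro
from plant import r
def go(x,y,z,ang):
    s=r.get_state(); R=Ro.from_quat(s["eef_rot"])
    c,sn=np.cos(ang),np.sin(ang)
    out=[]
    D=Ro.from_matrix(np.array([[c,sn,0],[sn,-c,0],[0,0,-1]]))
    w=(R.inv()*D).as_rotvec()
    sh=R.inv().apply(np.array([x,y,z])-s["tool_pos"])
    print("turn",np.round(w,3),"shift",np.round(sh,4),"F",np.round(s["contact_force"],1),"t",round(s["clock"],2),"open",round(s["opening"],3),"pos",np.round(s["tool_pos"],4),"q",np.round(s["q"],2))
E
python3 -c "
from go import *
go(.507,-.19,.30,.194)"
```

```text
turn [-1.000e-03  1.000e-03 -1.474e+00] shift [-0.2971 -0.4313 -0.0536] F [-0.  -0.4  0.5] t 0.1 open 0.999 pos [ 0.179  -0.5982  0.246 ] q [ 1.31  0.69 -0.19  1.57  0.16  0.9  -0.22]
```

```bash
python3 -m pendant '[[[0,0,-0.1],[-0.02,-0.03,-0.01],1],[[0,0,-0.2],[-0.05,-0.07,-0.02],1],[[0,0,-0.3],[-0.08,-0.11,-0.03],1],[[0,0,-0.4],[-0.10,-0.15,-0.04],1],[[0,0,-0.5],[-0.13,-0.19,-0.05],1],[[0,0,-0.6],[-0.16,-0.23,-0.054],1],[[0,0,-0.7],[-0.18,-0.26,-0.054],1],[[0,0,-0.8],[-0.21,-0.30,-0.054],1],[[0,0,-0.9],[-0.23,-0.33,-0.054],1],[[0,0,-0.95],[-0.24,-0.35,-0.054],1]]'
python3 -c "
from go import *
go(.507,-.19,.30,.194)"
```

```text
clock: 1.1
tool_pos: [0.4473, -0.265, 0.3008]
eef_rot: [0.987, -0.16, 0.0, -0.001]
contact_force: [-0.3, -0.2, 0.7]
opening: 1.002
turn [-0.002 -0.    -0.516] shift [ 0.0329 -0.09    0.0009] F [-0.3 -0.2  0.7] t 1.1 open 1.002 pos [ 0.4473 -0.265   0.3008] q [ 0.76  0.51 -0.49  1.8   0.29  0.9  -0.18]
```

```bash
python3 -m pendant '[[[0,0,-0.13],[0.008,-0.022,0],1],[[0,0,-0.26],[0.016,-0.044,0],1],[[0,0,-0.39],[0.024,-0.066,0],1],[[0,0,-0.516],[0.033,-0.09,0],1],[[0,0,-0.516],[0.033,-0.09,0],1],[[0,0,-0.516],[0.033,-0.09,0],1]]'
python3 - <<'E'
from go import *
import cv2,pickle
go(.507,-.19,.30,.194)
s=r.get_state();p=r.snapshot("wrist");pickle.dump((s,p),open("w1.pkl","wb"))
print(np.round(p["T_tool_cam"],3).tolist(),np.round(p["mtx"],1).tolist())
cv2.imwrite("pics/w1.png",p["image"][:,:,::-1])
E
```

```text
clock: 1.7
tool_pos: [0.5056, -0.1942, 0.3003]
eef_rot: [0.996, 0.092, -0.001, 0.0]
contact_force: [1.1, 0.0, -0.6]
opening: 1.0
turn [-0.     0.001 -0.009] shift [ 0.0021 -0.0039  0.0003] F [ 1.1  0.  -0.6] t 1.7 open 1.0 pos [ 0.5056 -0.1942  0.3003] q [ 0.66  0.57 -0.62  1.73  0.39  0.97  0.07]
[[1.0, 0.0, -0.001, 0.001], [-0.0, 0.951, 0.308, -0.079], [0.001, -0.308, 0.951, -0.138], [0.0, 0.0, 0.0, 1.0]] [[294.3, 0.0, 278.5], [0.0, 294.3, 208.1], [0.0, 0.0, 1.0]]
```

View pics/w1.png

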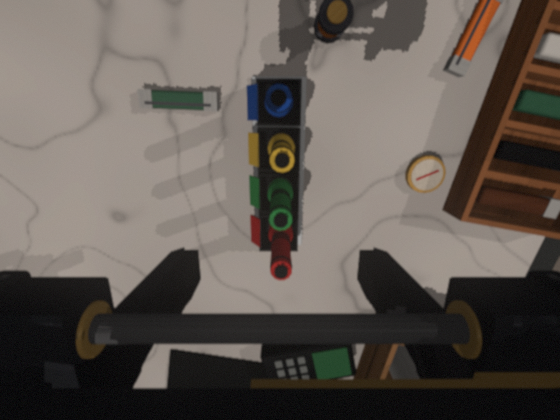

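The wrist view shows the tail rings in line: blue (279,99), yellow (282,158), green (281,218), red (281,269). The lantern is at the top, (337,15).

```bash
cat >> h.py <<'E'
from scipy.spatial.transform import Rotation as Ro
def wray(s,p,uv,z):
    T=np.array(p["T_tool_cam"]);R=Ro.from_quat(s["eef_rot"]).as_matrix();t=np.array(s["tool_pos"])
    C=R@T[:3,3]+t; v=R@T[:3,:3]@np.linalg.solve(np.array(p["mtx"]),[*uv,1]); return C+v*(z-C[2])/v[2]
E
python3 - <<'E'
from h import *
s,p=pickle.load(open("w1.pkl","rb"))
for n,uv in dict(blue=(279,99),yellow=(282,158),green=(281,218),red=(281,269)).items(): print(n,np.round(wray(s,p,uv,.1455),4))
a=wray(s,p,(301,78),.041);b=wray(s,p,(299,248),.041);c=wray(s,p,(258,78),.041);print(a,b,c,np.arctan2(-(a-b)[0],(a-b)[1]))
from go import go
go(.4888,-.103,.107,.194)
E
```

```text
blue [ 0.4901 -0.1045  0.1455]
yellow [ 0.5031 -0.158   0.1455]
green [ 0.514  -0.2203  0.1455]
red [ 0.5253 -0.2801  0.1455]
[ 0.51160275 -0.07120446  0.041     ] [ 0.55675506 -0.29892848  0.041     ] [ 0.45910048 -0.0810145   0.041     ] 0.19573773725386232
turn [ 0.     0.002 -0.011] shift [ 0.001  -0.0936  0.1932] F [ 0.3  0.1 -0.1] t 1.75 open 1.001 pos [ 0.5052 -0.1951  0.3003] q [ 0.66  0.57 -0.62  1.74  0.39  0.97  0.07]
```

```bash
python3 -m pendant '[[[0,0,-0.005],[0.001,-0.03,0],1],[[0,0,-0.01],[0.001,-0.06,0.01],1],[[0,0,-0.01],[0.001,-0.085,0.03],1],[[0,0,-0.01],[0.001,-0.093,0.06],1],[[0,0,-0.01],[0.001,-0.093,0.09],1],[[0,0,-0.01],[0.001,-0.093,0.12],1],[[0,0,-0.01],[0.001,-0.093,0.15],1],[[0,0,-0.01],[0.001,-0.093,0.18],1],[[0,0,-0.01],[0.001,-0.093,0.193],1],[[0,0,-0.01],[0.001,-0.093,0.193],1]]' 
python3 -c "
from go import *
go(.4893,-.1035,.107,.194)"
```

```text
clock: 2.75
tool_pos: [0.4881, -0.104, 0.1061]
eef_rot: [0.995, 0.096, -0.002, 0.0]
contact_force: [0.1, 0.4, 0.0]
opening: 0.999
turn [ 0.     0.004 -0.001] shift [ 0.0013 -0.0002 -0.0009] F [0.1 0.4 0. ] t 2.75 open 0.999 pos [ 0.4881 -0.104   0.1061] q [ 0.35  0.79 -0.38  2.05  0.67  0.43 -0.36]
```

Close on it (20 N), with a 1 mm correction, then lift.

```bash
python3 -m pendant '[[[0,0,0],[0.001,0,0],0.6],[[0,0,0],[0.001,0,0],0.4],[[0,0,0],[0.001,0,0],0.25],[[0,0,0],[0.001,0,0],0.1],[[0,0,0],[0.001,0,0],0.1],[[0,0,0],[0.001,0,0],0.1],[[0,0,0],[0.001,0,0],0.1],[[0,0,0],[0.001,0,0],0.1],[[0,0,0],[0.001,0,0],0.1],[[0,0,0],[0.001,0,0],0.1]]' 20
python3 -m pendant '[[[0,0,0],[0,0,-0.005],0.1],[[0,0,0],[0,0,-0.02],0.1],[[0,0,0],[0,0,-0.04],0.1],[[0,0,0],[0,0,-0.065],0.1],[[0,0,0],[0,0,-0.09],0.1],[[0,0,0],[0,0,-0.115],0.1],[[0,0,0],[0,0,-0.14],0.1],[[0,0,0],[0,0,-0.16],0.1],[[0,0,0],[0,0,-0.165],0.1],[[0,0,0],[0,0,-0.165],0.1]]'
python3 - <<'E'
from go import *
import cv2
go(.527,.09,.27,-.235)
p=r.snapshot("scene");cv2.imwrite("pics/s2.png",p["image"][:,:,::-1])
E
```

```text
clock: 3.75
tool_pos: [0.4908, -0.1023, 0.1076]
eef_rot: [0.995, 0.098, -0.0, -0.0]
contact_force: [0.2, 0.1, -1.2]
opening: 0.277
clock: 4.75
tool_pos: [0.4909, -0.1024, 0.2731]
eef_rot: [0.995, 0.098, 0.001, 0.0]
contact_force: [-0.4, 0.5, -0.8]
opening: 0.279
turn [ 0.001 -0.001  0.431] shift [ 0.0728 -0.1817  0.0031] F [-0.4  0.5 -0.8] t 4.75 open 0.279 pos [ 0.4909 -0.1024  0.2731] q [ 0.51  0.54 -0.62  1.89  0.42  0.84 -0.13]
```

View pics/s2.png

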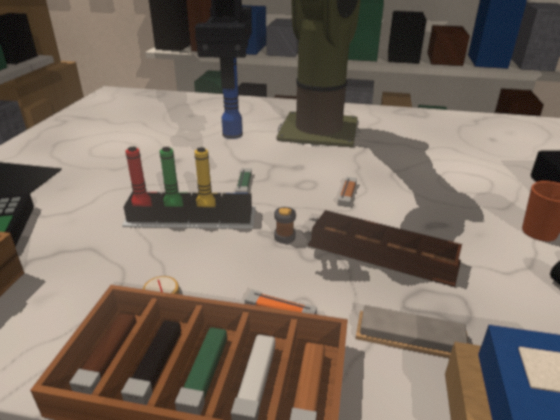

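Blue is held upright (232,118), with the other three and the lantern (285,222) undisturbed. I'll carry it over to the rightmost cell.

```bash
python3 -m pendant '[[[0,0,0.03],[0.005,-0.01,0],0.1],[[0,0,0.09],[0.013,-0.03,0],0.1],[[0,0,0.15],[0.023,-0.055,0],0.1],[[0,0,0.21],[0.034,-0.085,0],0.1],[[0,0,0.27],[0.046,-0.115,0],0.1],[[0,0,0.33],[0.056,-0.14,0],0.1],[[0,0,0.38],[0.065,-0.162,0],0.1],[[0,0,0.42],[0.07,-0.176,0],0.1],[[0,0,0.431],[0.073,-0.182,0],0.1],[[0,0,0.431],[0.073,-0.182,0],0.1]]'
python3 - <<'E'
from go import *
import cv2,pickle
go(.527,.0905,.27,-.235)
s=r.get_state();p=r.snapshot("wrist");pickle.dump((s,p),open("w2.pkl","wb"))
cv2.imwrite("pics/w2.png",np.clip(p["image"][:,:,::-1]*1.5,0,255).astype("uint8"))
E
```

```text
clock: 5.8
tool_pos: [0.5266, 0.091, 0.2717]
eef_rot: [0.993, -0.116, -0.001, 0.0]
contact_force: [-0.3, -0.1, -1.5]
opening: 0.279
turn [0.001 0.002 0.002] shift [0.0006 0.0004 0.0017] F [-0.3 -0.1 -1.5] t 5.8 open 0.279 pos [0.5266 0.091  0.2717] q [ 0.04  0.57 -0.47  1.8   0.33  0.86 -0.82]
```

View pics/w2.png

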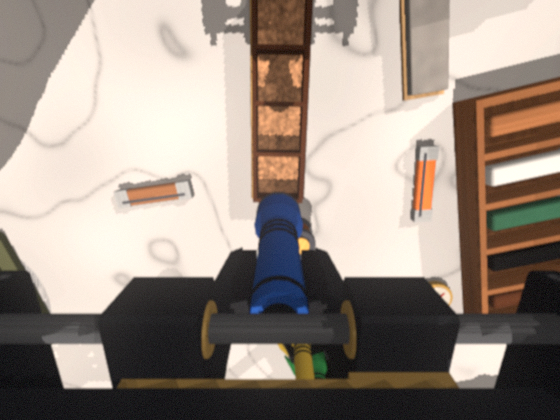

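The wrist view shows divider tops at about (281,48), (280,104) and (279,152), the outer rim sides at x≈252 and 306, and the near rim end at y≈199. The held torch is in line with the stand.

```bash
python3 - <<'E'
from h import *
s,p=pickle.load(open("w2.pkl","rb"))
q=[wray(s,p,u,.04) for u in[(281,48),(280,104),(279,152),(252,152),(306,152),(279,199)]]
print(np.round(q,4).tolist()); m=np.mean(q[:3],0);a=q[0]-q[2];yw=np.arctan2(-a[0],a[1]);print("c",m,"len",np.linalg.norm(a),"w",np.linalg.norm(q[3]-q[4]),"end",np.linalg.norm(q[5]-q[1]),"yaw",yw)
for k in(.09,.03,-.03,-.09):print(k,np.round(m[:2]+k*np.array([-np.sin(yw),np.cos(yw)]),4))
E
```

```text
[[0.5644, 0.2344, 0.04], [0.5498, 0.1769, 0.04], [0.5356, 0.1223, 0.04], [0.5029, 0.1301, 0.04], [0.5683, 0.1146, 0.04], [0.5216, 0.0631, 0.04]]
c [0.54993774 0.17786167 0.04      ] len 0.11566116854325557 w 0.06720734662990197 end 0.11724202091607205 yaw -0.2514593527078586
0.09 [0.5723 0.265 ]
0.03 [0.5574 0.2069]
-0.03 [0.5425 0.1488]
-0.09 [0.5275 0.0907]
```

The stand centre is (0.549,0.178) and yaw about −0.245, in agreement between all views. Lowering.

```bash
python3 -m pendant '[[[0,0,0],[0,0,0.01],0.1],[[0,0,0],[0,0,0.03],0.1],[[0,0,0],[0,0,0.055],0.1],[[0,0,0],[0,0,0.08],0.1],[[0,0,0],[0,0,0.105],0.1],[[0,0,0],[0,0,0.13],0.1],[[0,0,0],[0,0,0.15],0.1],[[0,0,0],[0,0,0.158],0.1],[[0,0,0],[0,0,0.162],0.1],[[0,0,0],[0,0,0.164],0.1]]'
python3 -m pendant '[[[0,0,0],[0,0,0.001],0.1],[[0,0,0],[0,0,0.002],0.1],[[0,0,0],[0,0,0.003],0.1],[[0,0,0],[0,0,0.0035],0.1],[[0,0,0],[0,0,0.0035],0.1]]'
```

```text
clock: 6.85
tool_pos: [0.5272, 0.0901, 0.1087]
eef_rot: [0.993, -0.117, 0.0, -0.0]
contact_force: [0.2, 0.0, -1.3]
opening: 0.28
clock: 7.35
tool_pos: [0.5271, 0.0905, 0.1053]
eef_rot: [0.993, -0.117, 0.0, -0.0]
contact_force: [0.4, -0.2, -1.1]
opening: 0.278
```

```bash
python3 -m pendant '[[[0,0,0],[0,0,0.0005],0.1],[[0,0,0],[0,0,0.001],0.1],[[0,0,0],[0,0,0.0015],0.1],[[0,0,0],[0,0,0.0015],0.1]]'
```

```text
clock: 7.75
tool_pos: [0.5271, 0.0905, 0.104]
eef_rot: [0.993, -0.117, 0.0, 0.0]
contact_force: [-1.3, -0.1, 2.7]
opening: 0.276
```

Contact at TCP z≈0.104, as predicted. Release and lift.

```bash
python3 -m pendant '[[[0,0,0],[0,0,0],0.3],[[0,0,0],[0,0,0],0.4],[[0,0,0],[0,0,0],0.55],[[0,0,0],[0,0,0],0.8],[[0,0,0],[0,0,0],1],[[0,0,0],[0,0,0],1],[[0,0,0],[0,0,0],1],[[0,0,0],[0,0,0],1]]'
python3 -m pendant '[[[0,0,0],[0,0,-0.01],1],[[0,0,0],[0,0,-0.03],1],[[0,0,0],[0,0,-0.06],1],[[0,0,0],[0,0,-0.09],1],[[0,0,0],[0,0,-0.12],1],[[0,0,0],[0,0,-0.15],1],[[0,0,0],[0,0,-0.166],1],[[0,0,0],[0,0,-0.166],1]]'
python3 - <<'E'
from go import *
import cv2
go(.503,-.1582,.27,.195)
p=r.snapshot("top");cv2.imwrite("pics/t3.png",p["image"][150:280,100:480,::-1].repeat(2,0).repeat(2,1))
E
```

```text
clock: 8.55
tool_pos: [0.527, 0.0905, 0.1037]
eef_rot: [0.993, -0.117, 0.0, 0.0]
contact_force: [0.6, -0.5, 0.8]
opening: 0.912
clock: 9.35
tool_pos: [0.5283, 0.091, 0.2726]
eef_rot: [0.993, -0.117, 0.003, -0.001]
contact_force: [-0.4, -0.7, -0.6]
opening: 1.001
turn [-0.001 -0.006 -0.43 ] shift [0.0335 0.2482 0.0022] F [-0.4 -0.7 -0.6] t 9.35 open 1.001 pos [0.5283 0.091  0.2726] q [ 0.04  0.57 -0.48  1.8   0.34  0.85 -0.83]
```

View pics/t3.png

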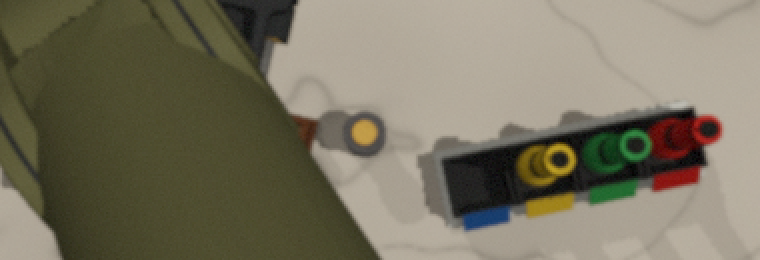

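The arm hides the stand. The blue bin is empty (480,185) and the lantern is unmoved (364,133). Next is yellow.

```bash
python3 -m pendant '[[[0,0,-0.04],[0.003,0.02,0],1],[[0,0,-0.1],[0.008,0.055,0],1],[[0,0,-0.16],[0.013,0.095,0],1],[[0,0,-0.22],[0.018,0.135,0],1],[[0,0,-0.28],[0.023,0.175,0],1],[[0,0,-0.34],[0.028,0.21,0],1],[[0,0,-0.39],[0.031,0.235,0],1],[[0,0,-0.43],[0.0335,0.248,0],1],[[0,0,-0.43],[0.0335,0.248,0],1],[[0,0,-0.43],[0.0335,0.248,0],1]]'
python3 -c "
from go import *
go(.503,-.1582,.107,.195)"
```

```text
clock: 10.4
tool_pos: [0.5013, -0.1577, 0.2689]
eef_rot: [0.995, 0.097, -0.001, -0.001]
contact_force: [0.2, 0.2, -0.7]
opening: 1.0
turn [-0.002  0.001 -0.001] shift [0.0017 0.001  0.1619] F [ 0.2  0.2 -0.7] t 10.4 open 1.0 pos [ 0.5013 -0.1577  0.2689] q [ 0.6   0.58 -0.62  1.82  0.43  0.88 -0.03]
```

```bash
python3 -m pendant '[[[0,0,0],[0.001,0,0.02],1],[[0,0,0],[0.001,0,0.045],1],[[0,0,0],[0.001,0,0.07],1],[[0,0,0],[0.001,0,0.095],1],[[0,0,0],[0.001,0,0.12],1],[[0,0,0],[0.001,0,0.145],1],[[0,0,0],[0.001,0,0.16],1],[[0,0,0],[0.001,0,0.163],1],[[0,0,0],[0.001,0,0.163],1],[[0,0,0],[0.001,0,0.163],1]]'
```

```text
clock: 11.4
tool_pos: [0.5035, -0.1576, 0.1075]
eef_rot: [0.995, 0.098, 0.001, 0.0]
contact_force: [-0.1, 0.6, 0.8]
opening: 0.998
```

```bash
python3 -m pendant '[[[0,0,0],[0,0,0],0.6],[[0,0,0],[0,0,0],0.4],[[0,0,0],[0,0,0],0.25],[[0,0,0],[0,0,0],0.1],[[0,0,0],[0,0,0],0.1],[[0,0,0],[0,0,0],0.1],[[0,0,0],[0,0,0],0.1],[[0,0,0],[0,0,0],0.1],[[0,0,0],[0,0,0],0.1],[[0,0,0],[0,0,0],0.1]]' 20
python3 -m pendant '[[[0,0,0],[0,0,-0.005],0.1],[[0,0,0],[0,0,-0.02],0.1],[[0,0,0],[0,0,-0.04],0.1],[[0,0,0],[0,0,-0.065],0.1],[[0,0,0],[0,0,-0.09],0.1],[[0,0,0],[0,0,-0.115],0.1],[[0,0,0],[0,0,-0.14],0.1],[[0,0,0],[0,0,-0.16],0.1],[[0,0,0],[0,0,-0.17],0.1],[[0,0,0],[0,0,-0.17],0.1]]'
python3 -c "
from go import *
go(.5418,.1489,.275,-.243)"
```

```text
clock: 12.4
tool_pos: [0.5027, -0.1583, 0.1067]
eef_rot: [0.995, 0.097, -0.0, 0.0]
contact_force: [-0.2, -0.7, -0.3]
opening: 0.28
clock: 13.4
tool_pos: [0.5034, -0.1584, 0.2778]
eef_rot: [0.995, 0.097, 0.001, 0.0]
contact_force: [0.2, 0.2, -1.9]
opening: 0.278
turn [ 0.001 -0.002  0.438] shift [ 0.0972 -0.294   0.0027] F [ 0.2  0.2 -1.9] t 13.4 open 0.278 pos [ 0.5034 -0.1584  0.2778] q [ 0.61  0.58 -0.63  1.81  0.43  0.9  -0.02]
```

```bash
python3 -m pendant '[[[0,0,0.02],[0.004,-0.012,0],0.1],[[0,0,0.06],[0.012,-0.036,0],0.1],[[0,0,0.11],[0.023,-0.07,0],0.1],[[0,0,0.165],[0.036,-0.11,0],0.1],[[0,0,0.22],[0.05,-0.15,0],0.1],[[0,0,0.275],[0.063,-0.19,0],0.1],[[0,0,0.33],[0.075,-0.228,0],0.1],[[0,0,0.38],[0.086,-0.26,0],0.1],[[0,0,0.42],[0.094,-0.284,0],0.1],[[0,0,0.438],[0.097,-0.294,0],0.1]]'
python3 -m pendant '[[[0,0,0],[0,0,0],0.1],[[0,0,0],[0,0,0],0.1]]'
python3 -c "
from go import *
go(.5418,.1489,.1032,-.243)"
```

```text
clock: 14.4
tool_pos: [0.5401, 0.1522, 0.2755]
eef_rot: [0.993, -0.119, -0.001, -0.0]
contact_force: [-0.7, 0.1, -2.2]
opening: 0.275
clock: 14.6
tool_pos: [0.5407, 0.1468, 0.2759]
eef_rot: [0.993, -0.122, -0.001, 0.001]
contact_force: [-0.4, -0.7, -2.0]
opening: 0.273
turn [ 0.003  0.001 -0.001] shift [ 0.0007 -0.0028  0.1727] F [-0.4 -0.7 -2. ] t 14.6 open 0.273 pos [0.5407 0.1468 0.2759] q [-0.06  0.6  -0.48  1.72  0.33  0.91 -0.92]
```

```bash
python3 -m pendant '[[[0,0,0],[0,-0.001,0.01],0.1],[[0,0,0],[0,-0.001,0.03],0.1],[[0,0,0],[0,-0.001,0.055],0.1],[[0,0,0],[0,-0.001,0.08],0.1],[[0,0,0],[0,-0.001,0.105],0.1],[[0,0,0],[0,-0.001,0.13],0.1],[[0,0,0],[0,-0.001,0.15],0.1],[[0,0,0],[0,-0.001,0.162],0.1],[[0,0,0],[0,-0.001,0.167],0.1],[[0,0,0],[0,-0.001,0.168],0.1]]'
python3 -m pendant '[[[0,0,0],[0,0,0.001],0.1],[[0,0,0],[0,0,0.002],0.1],[[0,0,0],[0,0,0.003],0.1],[[0,0,0],[0,0,0.003],0.1]]'
```

```text
clock: 15.6
tool_pos: [0.5413, 0.1493, 0.1084]
eef_rot: [0.993, -0.122, -0.0, 0.0]
contact_force: [-0.8, 0.1, -1.1]
opening: 0.279
clock: 16.0
tool_pos: [0.5414, 0.1499, 0.106]
eef_rot: [0.993, -0.121, 0.0, -0.0]
contact_force: [0.4, 0.0, -1.7]
opening: 0.279
```

```bash
python3 -m pendant '[[[0,0,0],[0,0,0.001],0.1],[[0,0,0],[0,0,0.0015],0.1],[[0,0,0],[0,0,0.002],0.1],[[0,0,0],[0,0,0.0025],0.1],[[0,0,0],[0,0,0.0025],0.1]]'
```

```text
clock: 16.5
tool_pos: [0.5413, 0.1499, 0.1032]
eef_rot: [0.993, -0.121, 0.0, 0.0]
contact_force: [-0.1, 1.4, -1.0]
opening: 0.275
```

```bash
python3 -m pendant '[[[0,0,0],[0,0,0.0005],0.1],[[0,0,0],[0,0,0.001],0.1],[[0,0,0],[0,0,0.001],0.1]]'
```

```text
clock: 16.8
tool_pos: [0.5413, 0.15, 0.1031]
eef_rot: [0.993, -0.121, 0.0, 0.0]
contact_force: [-1.7, -0.3, 7.4]
opening: 0.275
```

On the floor. Release and lift.

```bash
python3 -m pendant '[[[0,0,0],[0,0,-0.0005],0.3],[[0,0,0],[0,0,-0.0005],0.4],[[0,0,0],[0,0,-0.0005],0.55],[[0,0,0],[0,0,-0.0005],0.8],[[0,0,0],[0,0,0],1],[[0,0,0],[0,0,0],1],[[0,0,0],[0,0,0],1],[[0,0,0],[0,0,0],1]]'
python3 -m pendant '[[[0,0,0],[0,0,-0.01],1],[[0,0,0],[0,0,-0.03],1],[[0,0,0],[0,0,-0.06],1],[[0,0,0],[0,0,-0.09],1],[[0,0,0],[0,0,-0.12],1],[[0,0,0],[0,0,-0.15],1],[[0,0,0],[0,0,-0.166],1],[[0,0,0],[0,0,-0.166],1]]'
python3 -c "
from go import *
go(.5137,-.2206,.27,.195)"
```

```text
clock: 17.6
tool_pos: [0.5413, 0.1499, 0.1022]
eef_rot: [0.993, -0.121, 0.0, 0.0]
contact_force: [-0.4, 0.0, -0.8]
opening: 0.911
clock: 18.4
tool_pos: [0.5425, 0.1506, 0.2712]
eef_rot: [0.993, -0.121, 0.003, -0.001]
contact_force: [0.2, 0.1, 0.4]
opening: 0.999
turn [-0.002 -0.005 -0.438] shift [0.0614 0.3672 0.0004] F [0.2 0.1 0.4] t 18.4 open 0.999 pos [0.5425 0.1506 0.2712] q [-0.06  0.6  -0.48  1.72  0.34  0.89 -0.93]
```

```bash
python3 -m pendant '[[[0,0,-0.03],[0.004,0.025,0],1],[[0,0,-0.08],[0.011,0.065,0],1],[[0,0,-0.13],[0.018,0.108,0],1],[[0,0,-0.18],[0.025,0.151,0],1],[[0,0,-0.23],[0.032,0.194,0],1],[[0,0,-0.28],[0.04,0.237,0],1],[[0,0,-0.33],[0.047,0.28,0],1],[[0,0,-0.38],[0.054,0.32,0],1],[[0,0,-0.42],[0.059,0.35,0],1],[[0,0,-0.438],[0.061,0.367,0],1]]'
python3 -m pendant '[[[0,0,0],[0,0,0],1],[[0,0,0],[0,0,0],1]]'
python3 -c "
from go import *
go(.5137,-.2206,.107,.195)"
```

```text
clock: 19.4
tool_pos: [0.5105, -0.2247, 0.2668]
eef_rot: [0.995, 0.096, -0.001, 0.0]
contact_force: [-0.2, 0.0, 0.0]
opening: 1.001
clock: 19.6
tool_pos: [0.5118, -0.22, 0.2676]
eef_rot: [0.995, 0.097, -0.0, -0.001]
contact_force: [0.3, 0.2, -0.0]
opening: 1.001
turn [-0.002  0.001 -0.   ] shift [0.0018 0.0012 0.1606] F [ 0.3  0.2 -0. ] t 19.6 open 1.001 pos [ 0.5118 -0.22    0.2676] q [ 0.7   0.63 -0.64  1.73  0.45  0.93  0.08]
```

```bash
python3 -m pendant '[[[0,0,0],[0.001,0,0.02],1],[[0,0,0],[0.001,0,0.045],1],[[0,0,0],[0.001,0,0.07],1],[[0,0,0],[0.001,0,0.095],1],[[0,0,0],[0.001,0,0.12],1],[[0,0,0],[0.001,0,0.145],1],[[0,0,0],[0.001,0,0.158],1],[[0,0,0],[0.001,0,0.161],1],[[0,0,0],[0.001,0,0.161],1],[[0,0,0],[0.001,0,0.161],1]]'
```

```text
clock: 20.6
tool_pos: [0.514, -0.2206, 0.1083]
eef_rot: [0.995, 0.098, 0.001, 0.0]
contact_force: [0.5, 0.4, -0.6]
opening: 1.001
```

```bash
python3 -m pendant '[[[0,0,0],[0,0,0.001],0.6],[[0,0,0],[0,0,0.001],0.4],[[0,0,0],[0,0,0.001],0.25],[[0,0,0],[0,0,0.001],0.1],[[0,0,0],[0,0,0.001],0.1],[[0,0,0],[0,0,0.001],0.1],[[0,0,0],[0,0,0.001],0.1],[[0,0,0],[0,0,0.001],0.1],[[0,0,0],[0,0,0.001],0.1],[[0,0,0],[0,0,0.001],0.1]]' 20
python3 -m pendant '[[[0,0,0],[0,0,-0.005],0.1],[[0,0,0],[0,0,-0.02],0.1],[[0,0,0],[0,0,-0.04],0.1],[[0,0,0],[0,0,-0.065],0.1],[[0,0,0],[0,0,-0.09],0.1],[[0,0,0],[0,0,-0.115],0.1],[[0,0,0],[0,0,-0.14],0.1],[[0,0,0],[0,0,-0.16],0.1],[[0,0,0],[0,0,-0.17],0.1],[[0,0,0],[0,0,-0.17],0.1]]'
python3 -c "
from go import *
go(.5562,.2071,.275,-.243)"
```

```text
clock: 21.6
tool_pos: [0.5131, -0.2208, 0.1062]
eef_rot: [0.995, 0.097, -0.0, 0.0]
contact_force: [0.6, 0.4, -0.6]
opening: 0.278
clock: 22.6
tool_pos: [0.5137, -0.2209, 0.2774]
eef_rot: [0.995, 0.097, 0.001, 0.001]
contact_force: [-0.1, -0.5, -1.2]
opening: 0.279
turn [ 0.001 -0.002  0.438] shift [ 0.1246 -0.4117  0.0021] F [-0.1 -0.5 -1.2] t 22.6 open 0.279 pos [ 0.5137 -0.2209  0.2774] q [ 0.7   0.62 -0.64  1.72  0.44  0.95  0.08]
```

```bash
python3 -m pendant '[[[0,0,0.01],[0.003,-0.01,0],0.1],[[0,0,0.03],[0.01,-0.032,0],0.1],[[0,0,0.06],[0.019,-0.062,0],0.1],[[0,0,0.1],[0.029,-0.097,0],0.1],[[0,0,0.14],[0.04,-0.132,0],0.1],[[0,0,0.18],[0.05,-0.167,0],0.1],[[0,0,0.22],[0.061,-0.202,0],0.1],[[0,0,0.25],[0.07,-0.232,0],0.1],[[0,0,0.27],[0.077,-0.254,0],0.1],[[0,0,0.28],[0.08,-0.265,0],0.1]]'
python3 -c "
from go import *
go(.5562,.2071,.275,-.243)"
```

```text
clock: 23.6
tool_pos: [0.5393, 0.0584, 0.2752]
eef_rot: [0.999, -0.041, -0.001, -0.001]
contact_force: [-0.5, 0.4, -1.9]
opening: 0.277
turn [-0.001  0.002  0.162] shift [ 0.0048 -0.1496  0.0004] F [-0.5  0.4 -1.9] t 23.6 open 0.277 pos [0.5393 0.0584 0.2752] q [ 0.14  0.58 -0.55  1.77  0.37  0.9  -0.65]
```

```bash
python3 -m pendant '[[[0,0,0.02],[0,-0.015,0],0.1],[[0,0,0.05],[0.001,-0.04,0],0.1],[[0,0,0.08],[0.002,-0.07,0],0.1],[[0,0,0.11],[0.003,-0.1,0],0.1],[[0,0,0.14],[0.004,-0.125,0],0.1],[[0,0,0.155],[0.005,-0.143,0],0.1],[[0,0,0.16],[0.005,-0.15,0],0.1],[[0,0,0.16],[0.005,-0.15,0],0.1],[[0,0,0.16],[0.005,-0.15,0],0.1]]'
python3 -c "
from go import *
go(.5562,.2071,.103,-.243)"
```

```text
clock: 24.5
tool_pos: [0.5579, 0.2019, 0.2756]
eef_rot: [0.992, -0.123, -0.0, 0.001]
contact_force: [0.4, -1.0, -1.6]
opening: 0.28
turn [ 0.002  0.    -0.003] shift [-0.0028 -0.005   0.1726] F [ 0.4 -1.  -1.6] t 24.5 open 0.28 pos [0.5579 0.2019 0.2756] q [-0.15  0.64 -0.48  1.62  0.34  0.97 -0.99]
```

```bash
python3 -m pendant '[[[0,0,0],[-0.002,-0.003,0.01],0.1],[[0,0,0],[-0.002,-0.004,0.03],0.1],[[0,0,0],[-0.002,-0.004,0.055],0.1],[[0,0,0],[-0.002,-0.004,0.08],0.1],[[0,0,0],[-0.002,-0.004,0.105],0.1],[[0,0,0],[-0.002,-0.004,0.13],0.1],[[0,0,0],[-0.002,-0.004,0.15],0.1],[[0,0,0],[-0.002,-0.004,0.162],0.1],[[0,0,0],[-0.002,-0.004,0.167],0.1],[[0,0,0],[-0.002,-0.004,0.168],0.1]]'
python3 -m pendant '[[[0,0,0],[0,0,0.001],0.1],[[0,0,0],[0,0,0.002],0.1],[[0,0,0],[0,0,0.003],0.1],[[0,0,0],[0,0,0.003],0.1]]'
```

```text
clock: 25.5
tool_pos: [0.557, 0.2077, 0.1079]
eef_rot: [0.992, -0.122, -0.0, 0.0]
contact_force: [0.2, -0.7, -1.7]
opening: 0.28
clock: 25.9
tool_pos: [0.5572, 0.2081, 0.1055]
eef_rot: [0.993, -0.122, 0.0, -0.0]
contact_force: [0.1, -0.5, -0.8]
opening: 0.275
```

Expected contact is at z≈0.1027.

```bash
python3 -m pendant '[[[0,0,0],[0,0,0.001],0.1],[[0,0,0],[0,0,0.002],0.1],[[0,0,0],[0,0,0.0025],0.1],[[0,0,0],[0,0,0.0028],0.1],[[0,0,0],[0,0,0.0028],0.1]]'
```

```text
clock: 26.4
tool_pos: [0.557, 0.2081, 0.1027]
eef_rot: [0.993, -0.122, 0.0, 0.0]
contact_force: [-0.2, -0.2, 2.7]
opening: 0.279
```

```bash
python3 -m pendant '[[[0,0,0],[0,0,0],0.3],[[0,0,0],[0,0,0],0.4],[[0,0,0],[0,0,0],0.55],[[0,0,0],[0,0,0],0.8],[[0,0,0],[0,0,0],1],[[0,0,0],[0,0,0],1],[[0,0,0],[0,0,0],1],[[0,0,0],[0,0,0],1]]'
python3 -m pendant '[[[0,0,0],[0,0,-0.01],1],[[0,0,0],[0,0,-0.03],1],[[0,0,0],[0,0,-0.06],1],[[0,0,0],[0,0,-0.09],1],[[0,0,0],[0,0,-0.12],1],[[0,0,0],[0,0,-0.15],1],[[0,0,0],[0,0,-0.166],1],[[0,0,0],[0,0,-0.166],1]]'
python3 -c "
from go import *
go(.525,-.28,.27,.195)"
```

```text
clock: 27.2
tool_pos: [0.557, 0.208, 0.1024]
eef_rot: [0.993, -0.122, 0.0, 0.0]
contact_force: [0.1, 0.5, -0.4]
opening: 0.911
clock: 28.0
tool_pos: [0.5583, 0.209, 0.2717]
eef_rot: [0.992, -0.122, 0.003, -0.002]
contact_force: [-0.4, -0.7, -0.4]
opening: 1.001
turn [-0.003 -0.005 -0.44 ] shift [8.640e-02 4.824e-01 2.000e-04] F [-0.4 -0.7 -0.4] t 28.0 open 1.001 pos [0.5583 0.209  0.2717] q [-0.16  0.65 -0.48  1.62  0.35  0.95 -1.01]
```

```bash
python3 -m pendant '[[[0,0,-0.02],[0.004,0.02,0],1],[[0,0,-0.06],[0.01,0.055,0],1],[[0,0,-0.1],[0.017,0.095,0],1],[[0,0,-0.14],[0.024,0.135,0],1],[[0,0,-0.18],[0.031,0.175,0],1],[[0,0,-0.22],[0.038,0.215,0],1],[[0,0,-0.26],[0.045,0.255,0],1],[[0,0,-0.29],[0.051,0.29,0],1],[[0,0,-0.31],[0.055,0.31,0],1],[[0,0,-0.32],[0.057,0.32,0],1]]'
python3 -c "
from go import *
go(.525,-.28,.27,.195)"
```

```text
clock: 29.0
tool_pos: [0.5336, -0.1191, 0.2673]
eef_rot: [0.999, 0.036, -0.001, 0.0]
contact_force: [0.2, 0.3, -0.5]
opening: 1.002
turn [ 0.001  0.002 -0.123] shift [-0.0201  0.1599 -0.0025] F [ 0.2  0.3 -0.5] t 29.0 open 1.002 pos [ 0.5336 -0.1191  0.2673] q [ 0.5   0.61 -0.6   1.76  0.43  0.9  -0.22]
```

```bash
python3 -m pendant '[[[0,0,-0.02],[-0.002,0.02,0],1],[[0,0,-0.05],[-0.006,0.05,0],1],[[0,0,-0.08],[-0.01,0.08,0],1],[[0,0,-0.1],[-0.014,0.11,0],1],[[0,0,-0.12],[-0.017,0.135,0],1],[[0,0,-0.123],[-0.019,0.153,0],1],[[0,0,-0.123],[-0.02,0.16,0],1],[[0,0,-0.123],[-0.02,0.16,0],1],[[0,0,-0.123],[-0.02,0.16,0],1],[[0,0,-0.123],[-0.02,0.16,0],1]]'
python3 -c "
from go import *
go(.525,-.28,.1065,.195)"
```

```text
clock: 30.0
tool_pos: [0.5272, -0.2753, 0.2686]
eef_rot: [0.995, 0.1, 0.0, -0.0]
contact_force: [0.0, 0.3, 0.2]
opening: 1.002
turn [-0.001 -0.     0.006] shift [-0.0032  0.0042  0.1621] F [0.  0.3 0.2] t 30.0 open 1.002 pos [ 0.5272 -0.2753  0.2686] q [ 0.76  0.68 -0.64  1.62  0.47  1.    0.17]
```

```bash
python3 -m pendant '[[[0,0,0.005],[-0.003,0.004,0.02],1],[[0,0,0.005],[-0.003,0.004,0.045],1],[[0,0,0.005],[-0.003,0.004,0.07],1],[[0,0,0.005],[-0.003,0.004,0.095],1],[[0,0,0.005],[-0.003,0.004,0.12],1],[[0,0,0.005],[-0.003,0.004,0.145],1],[[0,0,0.005],[-0.003,0.004,0.158],1],[[0,0,0.005],[-0.003,0.004,0.162],1],[[0,0,0.005],[-0.003,0.004,0.162],1],[[0,0,0.005],[-0.003,0.004,0.162],1]]'
```

```text
clock: 31.0
tool_pos: [0.5255, -0.2818, 0.1075]
eef_rot: [0.995, 0.096, 0.001, 0.0]
contact_force: [-0.8, -0.6, 0.4]
opening: 1.0
```

```bash
python3 -m pendant '[[[0,0,0],[0,-0.001,0],0.6],[[0,0,0],[0,-0.001,0],0.4],[[0,0,0],[0,-0.001,0],0.25],[[0,0,0],[0,-0.001,0],0.1],[[0,0,0],[0,-0.001,0],0.1],[[0,0,0],[0,-0.001,0],0.1],[[0,0,0],[0,-0.001,0],0.1],[[0,0,0],[0,-0.001,0],0.1],[[0,0,0],[0,-0.001,0],0.1],[[0,0,0],[0,-0.001,0],0.1]]' 20
python3 -m pendant '[[[0,0,0],[0,0,-0.005],0.1],[[0,0,0],[0,0,-0.02],0.1],[[0,0,0],[0,0,-0.04],0.1],[[0,0,0],[0,0,-0.065],0.1],[[0,0,0],[0,0,-0.09],0.1],[[0,0,0],[0,0,-0.115],0.1],[[0,0,0],[0,0,-0.14],0.1],[[0,0,0],[0,0,-0.16],0.1],[[0,0,0],[0,0,-0.17],0.1],[[0,0,0],[0,0,-0.17],0.1]]'
python3 -c "
from go import *
go(.5707,.2654,.275,-.243)"
```

```text
clock: 32.0
tool_pos: [0.5244, -0.2808, 0.1064]
eef_rot: [0.995, 0.096, -0.0, 0.0]
contact_force: [0.6, 0.9, -0.5]
opening: 0.279
clock: 33.0
tool_pos: [0.5252, -0.2809, 0.2784]
eef_rot: [0.995, 0.096, 0.001, 0.001]
contact_force: [-0.1, 0.2, -0.7]
opening: 0.275
turn [ 0.001 -0.003  0.436] shift [ 0.1495 -0.5274  0.0028] F [-0.1  0.2 -0.7] t 33.0 open 0.275 pos [ 0.5252 -0.2809  0.2784] q [ 0.78  0.67 -0.65  1.61  0.46  1.01  0.18]
```

```bash
python3 -m pendant '[[[0,0,0.01],[0.003,-0.01,0],0.1],[[0,0,0.03],[0.009,-0.032,0],0.1],[[0,0,0.06],[0.017,-0.062,0],0.1],[[0,0,0.1],[0.027,-0.097,0],0.1],[[0,0,0.14],[0.037,-0.132,0],0.1],[[0,0,0.18],[0.047,-0.167,0],0.1],[[0,0,0.22],[0.057,-0.202,0],0.1],[[0,0,0.25],[0.066,-0.235,0],0.1],[[0,0,0.27],[0.074,-0.262,0],0.1],[[0,0,0.28],[0.079,-0.28,0],0.1]]'
python3 -c "
from go import *
go(.5707,.2654,.275,-.243)"
```

```text
clock: 34.0
tool_pos: [0.5471, 0.013, 0.2754]
eef_rot: [0.999, -0.042, -0.001, -0.001]
contact_force: [0.7, 0.5, -0.3]
opening: 0.278
turn [-0.001  0.003  0.159] shift [ 0.0024 -0.2535  0.0007] F [ 0.7  0.5 -0.3] t 34.0 open 0.278 pos [0.5471 0.013  0.2754] q [ 0.23  0.59 -0.56  1.75  0.38  0.91 -0.58]
```

```bash
python3 -m pendant '[[[0,0,0.01],[0,-0.012,0],0.1],[[0,0,0.03],[0,-0.035,0],0.1],[[0,0,0.05],[0.001,-0.067,0],0.1],[[0,0,0.07],[0.001,-0.102,0],0.1],[[0,0,0.09],[0.001,-0.137,0],0.1],[[0,0,0.11],[0.002,-0.172,0],0.1],[[0,0,0.13],[0.002,-0.205,0],0.1],[[0,0,0.15],[0.002,-0.232,0],0.1],[[0,0,0.158],[0.002,-0.248,0],0.1],[[0,0,0.158],[0.002,-0.253,0],0.1]]'
python3 -m pendant '[[[0,0,0],[0,0,0],0.1],[[0,0,0],[0,0,0],0.1],[[0,0,0],[0,0,0],0.1]]'
python3 -c "
from go import *
go(.5707,.2654,.1029,-.243)"
```

```text
clock: 35.0
tool_pos: [0.5714, 0.2627, 0.2757]
eef_rot: [0.993, -0.121, -0.001, 0.0]
contact_force: [0.1, 0.0, -0.6]
opening: 0.278
clock: 35.3
tool_pos: [0.5726, 0.2589, 0.2763]
eef_rot: [0.992, -0.123, 0.0, 0.001]
contact_force: [0.2, -0.4, -1.6]
opening: 0.274
turn [ 0.002 -0.    -0.004] shift [-0.0035 -0.0061  0.1734] F [ 0.2 -0.4 -1.6] t 35.3 open 0.274 pos [0.5726 0.2589 0.2763] q [-0.24  0.69 -0.48  1.51  0.35  1.03 -1.06]
```

```bash
python3 -m pendant '[[[0,0,0],[-0.002,-0.004,0.01],0.1],[[0,0,0],[-0.003,-0.005,0.03],0.1],[[0,0,0],[-0.003,-0.005,0.055],0.1],[[0,0,0],[-0.003,-0.005,0.08],0.1],[[0,0,0],[-0.003,-0.005,0.105],0.1],[[0,0,0],[-0.003,-0.005,0.13],0.1],[[0,0,0],[-0.003,-0.005,0.15],0.1],[[0,0,0],[-0.003,-0.005,0.162],0.1],[[0,0,0],[-0.003,-0.005,0.167],0.1],[[0,0,0],[-0.003,-0.005,0.169],0.1]]'
python3 -m pendant '[[[0,0,0],[0,0,0.001],0.1],[[0,0,0],[0,0,0.002],0.1],[[0,0,0],[0,0,0.002],0.1]]'
```

```text
clock: 36.3
tool_pos: [0.5705, 0.2666, 0.1072]
eef_rot: [0.992, -0.122, -0.0, -0.0]
contact_force: [0.0, 0.5, -0.3]
opening: 0.276
clock: 36.6
tool_pos: [0.5709, 0.2668, 0.106]
eef_rot: [0.993, -0.122, 0.0, -0.0]
contact_force: [0.5, -1.3, -0.7]
opening: 0.276
```

```bash
python3 -m pendant '[[[0,0,0],[0,0,0.001],0.1],[[0,0,0],[0,0,0.002],0.1],[[0,0,0],[0,0,0.0028],0.1],[[0,0,0],[0,0,0.0032],0.1],[[0,0,0],[0,0,0.0032],0.1]]'
```

```text
clock: 37.1
tool_pos: [0.5707, 0.2667, 0.1029]
eef_rot: [0.993, -0.122, 0.0, -0.0]
contact_force: [-1.0, -1.9, 5.8]
opening: 0.278
```

```bash
python3 -m pendant '[[[0,0,0],[0,0,0],0.3],[[0,0,0],[0,0,0],0.4],[[0,0,0],[0,0,0],0.55],[[0,0,0],[0,0,0],0.8],[[0,0,0],[0,0,0],1],[[0,0,0],[0,0,0],1],[[0,0,0],[0,0,0],1],[[0,0,0],[0,0,0],1]]'
python3 -m pendant '[[[0,0,0],[0,0,-0.01],1],[[0,0,0],[0,0,-0.03],1],[[0,0,0],[0,0,-0.06],1],[[0,0,0],[0,0,-0.09],1],[[0,0,0],[0,0,-0.12],1],[[0,0,0],[0,0,-0.15],1],[[0,0,0],[0,0,-0.17],1],[[0,0,0],[0,0,-0.18],1],[[0,0,0],[0,0,-0.18],1]]'
python3 -m pendant '[[[0,0,-0.03],[0,0.03,0],1],[[0,0,-0.06],[-0.01,0.07,0],1],[[0,0,-0.1],[-0.02,0.11,0],1],[[0,0,-0.14],[-0.03,0.15,0],1],[[0,0,-0.18],[-0.04,0.19,0],1],[[0,0,-0.22],[-0.05,0.23,0],1],[[0,0,-0.26],[-0.06,0.27,0],1],[[0,0,-0.3],[-0.06,0.31,0],1],[[0,0,-0.34],[-0.06,0.35,0],1],[[0,0,-0.36],[-0.06,0.37,0],1]]'
python3 -m pendant '[[[0,0,-0.03],[0,0.03,0],1],[[0,0,-0.06],[0,0.06,0],1],[[0,0,-0.1],[0,0.1,0],1],[[0,0,-0.14],[0,0.14,0],1],[[0,0,-0.16],[0,0.16,0],1],[[0,0,-0.16],[0,0.17,0],1],[[0,0,-0.16],[0,0.17,0],1]]'
python3 - <<'E'
from go import *
from h import *
go(.5,-.2,.3,0)
p=r.snapshot("top");q=r.snapshot("scene");pickle.dump((p,q),open("end.pkl","wb"))
a=cv2.resize(p["image"][165:260,110:310,::-1],None,fx=4,fy=4,interpolation=cv2.INTER_CUBIC)[:300]
b=cv2.resize(q["image"][100:290,100:480,::-1],None,fx=2,fy=2)[80:]; b=cv2.copyMakeBorder(b,0,0,0,40,0)
cv2.imwrite("pics/end.png",np.clip(np.vstack([a,b]).astype(float)*1.5,0,255).astype("uint8"))
E
```

```text
clock: 37.9
tool_pos: [0.5705, 0.2666, 0.1022]
eef_rot: [0.993, -0.122, 0.0, 0.0]
contact_force: [-0.1, -0.1, 0.0]
opening: 0.913
clock: 38.8
tool_pos: [0.571, 0.267, 0.2839]
eef_rot: [0.992, -0.122, 0.001, -0.001]
contact_force: [0.1, -0.8, -0.1]
opening: 0.999
clock: 39.8
tool_pos: [0.4201, -0.0814, 0.2809]
eef_rot: [0.998, 0.056, -0.002, 0.001]
contact_force: [0.3, 0.0, -0.7]
opening: 1.001
clock: 40.5
tool_pos: [0.4415, -0.2473, 0.2812]
eef_rot: [0.991, 0.136, -0.001, -0.001]
contact_force: [0.1, 0.2, 0.5]
opening: 0.998
turn [-0.001  0.001  0.273] shift [ 0.0691 -0.0298 -0.0188] F [0.1 0.2 0.5] t 40.5 open 0.998 pos [ 0.4415 -0.2473  0.2812] q [ 0.85  0.55 -0.68  1.86  0.44  0.89  0.23]
```

View pics/end.png

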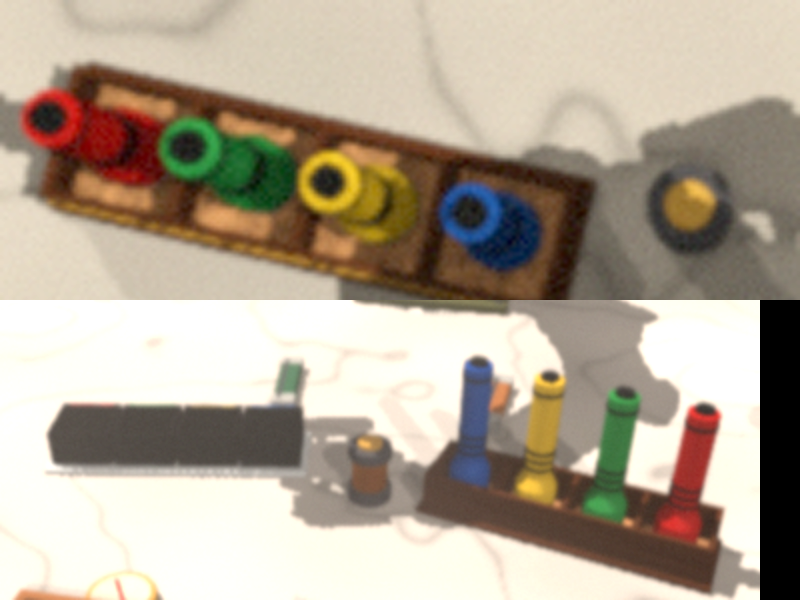

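All four torches stand in separate cells. From left in the top view: red, green, yellow, blue, with tail rings at (53,118), (190,148), (330,181) and (470,211). The lantern is at (690,208). Now the numeric check.

```bash
python3 - <<'E'
from h import *
p,q=pickle.load(open("end.pkl","rb"))
yw=-.243;R=np.array([[np.cos(yw),-np.sin(yw)],[np.sin(yw),np.cos(yw)]])
for n,x,y in[("red",53,118),("green",190,148),("yellow",330,181),("blue",470,211)]:
    X=ray(p,cr(x,y,110,165),.142); print(n,np.round(X,4),"stand",np.round(R.T@(X[:2]-[.549,.178]),4),"scene tail px",np.round(proj(q,X)))
print("lantern",ray(p,cr(690,208,110,165),.06),"was .5348 .0020")
E
```

```text
red [0.5707 0.2657 0.142 ] stand [0.     0.0904] scene tail px [452. 195.]
green [0.5568 0.2082 0.142 ] stand [0.0003 0.0312] scene tail px [413. 186.]
yellow [0.5417 0.1497 0.142 ] stand [-0.0003 -0.0293] scene tail px [375. 178.]
blue [0.5278 0.0915 0.142 ] stand [ 0.0003 -0.089 ] scene tail px [340. 171.]
lantern [0.53346964 0.00158726 0.06      ] was .5348 .0020
```

```bash
python3 -c "
from plant import r
print(r.finish_job(), r.get_state()['clock'])"
```

```text
the job is handed in; nothing more can be done
the job is handed in; nothing more can be done
```

All four torches are in the display stand in reverse order, and I handed the job in after about 41 s of the 104 s allowed. The tray read blue, yellow, green, red from the left; the stand now reads red, green, yellow, blue.

- **Set-down:** I lowered each torch until it touched its cell floor, then released it and lifted clear. The highest contact force in the readings was about 7 N.
- **Position and tilt:** in the last top view, each torch's tail end is within about 2 mm of its cell centre. The scene view agreed: the red tail, compared closely, fell within 1 px and the other three looked right. All four look upright.
- **Lantern:** it measures about 1.5 mm from its starting position, which is within measurement error.
- **Robot:** the gripper was open and clear of everything, at rest above the counter near the tray.
- **Disagreement:** the stand outline measured about 66 × 250 mm from above, not the 75 × 255 mm given. I took this as the 65 × 245 mm cell block without its base edge. The wrist view confirmed the cell centres to within about 3 mm.

The handover reports no verdict, so I only have my own checks to go on.

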